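# Close and bolt the cap box

### The job

Close the box of caps for transport without grasping anything: with the fingertips push the open blue lid over gently until it is fully shut, and only then push the red knob of the bolt along as far as it goes, so that the bolt lies over the lip of the lid. Leave the tubes, the loose cap and the tape roll standing as they are, neither lifted nor knocked.

Things in the scene. Friction and masses are not known exactly. Their poses are not given: they have to be found in the camera images.
- cap_box: grey box, 127 x 190 x 75 mm high, fixed on the table, caps inside, blue lid hinged on its far side. Origin: centre of its underside, on the table. Its x axis points from the front wall (lip and bolt side, x = -63 mm) to the hinge side (x = +67 mm), y to the left, z up. Its place varies, its yaw within 0.4 rad of zero (front towards -x).
- box_hinge (a point): middle of the lid's hinge line, 72 mm behind the box's origin (+x of the box) and 75.5 mm above the table; the hinge line runs along the box's y axis; axes as the box's.
- cap_box_lid (a joint): angle of the blue lid, rad: 0 shut (level, top face 78 mm above the table), growing as it opens up and back, pi/2 upright, at most 1.83. Plate 198 mm wide, 3 mm thick, ending 140 mm from the hinge line (lip 7 mm more, 44 mm wide); outer face 2.6 mm outside the hinge line. 0.1 kg; stiff hinge: it stays where left, 1 to 2 N near the free edge swings it.
- lid_bolt (a joint): travel of the steel bolt, m: 0 drawn back (lid free), 0.040 fully home with its rod over the lip of the shut lid. It grows as the knob slides along the box's -y direction. It stays where it is left; sliding it takes about 2 to 3 N.
- bolt_knob (a point): centre of the top of the bolt's upright red knob: diameter 14 mm, red from 96 to 120 mm above the table. In the box's frame it slides at x = -74.5 mm from y = +78 mm (drawn back) to y = +38 mm (home), between dark steel lugs 90 mm high at y = 87.5 and 28.5 mm. The rod, 8 mm thick, lies 84 mm high and sticks out at most to y = 93 mm.
- capped_tube: white capped tube, diameter 45 mm, 118 mm tall, standing on the table to the right of the box. Origin: centre of its underside. Bystander, to be left alone.
- open_tube: white open tube, diameter 45 mm, 118 mm tall, standing on the table to the left of the box. Origin: centre of its underside. Bystander, to be left alone.
- tape_roll: beige roll of packing tape lying flat to the left of the box, diameter 102 mm, 24 mm high. Origin: centre of its underside. Bystander, to be left alone.
- tube_cap: white snap cap lying on the table in front of the box, diameter 46 mm, 12 mm high. Origin: centre of its underside. Bystander, to be left alone.

How it is judged:
By the outcome, as a careful person would: the job done as asked, in the order asked, and still so for the second after the job is handed in, with the robot touching nothing.
It also fails if it takes over 40 s, if anything falls off the work surface, if the arm or the gripper's body presses on something with over 40 N, if the wrist force passes 120 N, or if a joint passes its speed limit or range.

### The arm

A 6-joint arm with a two-finger parallel gripper is mounted at the origin on a cart in front of the work surface, level with it; the furniture and walls round the work are solid. World frame = base frame: x ahead of the robot, y to its left, z up, the work surface at z = 0. Lengths are in mm, angles in degrees, forces in N, time in s.
With the tool pointing down it reaches from about 300 to 850 mm from the base axis. Payload 4.2 kg.
Tool frame: the origin (TCP) lies at the very end of the fingers, on their centre line; the grasp point (between the pads) lies 19 mm behind it; z points along the fingers, y is the line along which they close (so a half turn about z gives the same grasp; the last joint's range is limited). The gripper opens to 91 mm and grips with 3 to 60 N. Pads are 32 mm wide; open, the fingers measure 118 mm over their backs; the gripper's body (76 mm by 178 mm) begins 60 mm behind the grasp point.
Start: joints at [75.974, 18.312, 89.639, -0, 72.044, -1.146], TCP at [128.175, 560.548, 213.976] pointing down, gripper open.
Joint ranges: [-177.97, 177.97], [-48.28, 115.42], [12.27, 149.76], [-77.06, 257.06], [2.81, 150.46], [-146.56, 146.56]. Speed limits (degrees/s): [147.25, 147.25, 180, 180, 180, 180].

### API

Orientations are given as [roll, pitch, yaw] about the fixed x, y, z axes, in that order (R = Rz(yaw) Ry(pitch) Rx(roll)).
In Python, from workcell import * gives the robot as it stands.
- The arm moves only by the tool move_arm, never from a script. Its argument "motion" is a list of rows, each a list of 3 entries, a list of its own where there are three numbers: the finger opening in mm, from 0 to 91.2, then the shift along the world's x, y, z in units of 25 mm (1.0 is 25 mm), then the turn, a rotation vector about the world's x, y, z in units of 4 degrees (1.0 is 4 degrees). In form: [[grip, [x, y, z], [ax, ay, az]], ...]. A call has 1 to 20 rows; each row shifts and turns the commanded pose from where the row before left it; what a row does not reach is not made up. A row lasts 1/12 s, in which the tool goes at most 41.7 mm and 7.16 degrees, less where a joint would pass 70% of its speed; a pose out of reach is approached as far as the arm can. A call with a number of a shift or a turn outside -1 to 1 is refused whole. A call with a gripper value outside its range is refused whole. The fingers move at their own pace and stop on an object; "grip_force" is the grip in N (left out, the last holds). Time passes only in rows, so rows that do not move let the fingers close. It gives the time, the measured TCP pose, the force, the opening and the grip force at its end, in the units of the state.
- state(): the state, without advancing time (a new reading comes with each control period).
- grab_frame(name): name is "scene" or "top"; returns the picture (400x640x3 uint8, blue, green, red); there is no depth.
- camera_info(name): a dict with "fx", "fy", "cx", "cy" (pixels), "k1" (the pictures are not rectified: a ray, as slopes to the right and down, at radius r is drawn at 1 + k1 r^2 times it, then the intrinsics apply), "rvec" (rotation vector, rad) and "tvec" (3), from world to camera coordinates, as OpenCV has them. Camera axes: x right, y down, z forward; pixel columns grow to the right and rows downward; lengths in mm; the calibration is good to about 2 mm. A picture is of the moment at which its call begins. camera_info takes no time and is no camera call.
- job_done(): hands the job in; it is judged then, once.
The state is a dict: "time_s": time; "qpos": joint angles; "qvel": joint speeds; "effort": joint torques, N m; "ee_pos": TCP position; "ee_rot": TCP orientation; "force": force on the tool from outside, world axes, zero at the start; "torque": the same for the moment, N m; "gripper_width": finger opening in mm; "gripper_force": force on a finger pad.
Only numpy, scipy, OpenCV 4.12 (cv2) and the standard library are available. Lean on these libraries where they do the work, as an engineer would, in place of code of your own. Each camera call takes 0.05 s, during which the arm holds its last target. There are 200 camera calls.

## Working session

There is one attempt and no reset: what is moved stays moved. The work goes in short steps, Python scripts to look and compute and a tool call to move; the robot and the scene stay as the last step left them, time stands still between calls to the robot, and variables do not carry over. Pictures are saved under pics/ and viewed, at most 10 in all, crops included, and the job is handed in when it is done.

Besides the shell and the picture viewer there is one more tool, called after "Call:" as name(argument=value, ...) on one line, values as JSON. move_arm: Moves the arm, as the interface text tells. Shifts and turns lie within -1 to 1; 1 stands for 25 mm of shift or 4 degrees of turn. Its arguments: {"type":"object","properties":{"motion":{"type":"array","items":{"type":"array"}},"grip_force":{"type":"number"}},"required":["motion"]}

```bash
mkdir -p pics
cat > h.py <<'E'
from workcell import *
import numpy as np, cv2
def snap(n,f):
    im=grab_frame(n); cv2.imwrite('pics/'+f,im); return im
def ray(n,u,v):
    c=camera_info(n); R=cv2.Rodrigues(np.array(c['rvec'],float))[0]; t=np.array(c['tvec'],float).ravel()
    d=np.array([(u-c['cx'])/c['fx'],(v-c['cy'])/c['fy']]); p=d.copy()
    for _ in range(20): p=d/(1+c['k1']*(p@p))
    return -R.T@t, R.T@np.array([p[0],p[1],1])
def onz(n,u,v,z):
    o,d=ray(n,u,v); return o+d*(z-o[2])/d[2]
def proj(n,P):
    c=camera_info(n); R=cv2.Rodrigues(np.array(c['rvec'],float))[0]; q=R@np.array(P,float)+np.array(c['tvec'],float).ravel()
    p=q[:2]/q[2]; p=p*(1+c['k1']*(p@p)); return np.array([c['fx']*p[0]+c['cx'],c['fy']*p[1]+c['cy']])
E
python3 - <<'E'
from h import *
for n in('scene','top'):
    snap(n,n+'0.png'); print(n,ray(n,320,200))
print(state())
E
```

```text
scene (array([1063.14758272, 1012.21088227,  608.93635269]), array([-0.50342339, -0.72263538, -0.4737474 ]))
top (array([437.24645972, 236.76585547, 983.38264733]), array([ 0.08624945,  0.0170813 , -0.99614442]))
{'time_s': 0.1, 'qpos': array([ 7.59726846e+01,  1.83474962e+01,  8.96987615e+01, -1.26619441e-03,
        7.20446238e+01, -1.14446111e+00]), 'qvel': array([ 0.01478345,  0.02674414, -0.2081416 , -0.00049832, -0.09065229,
        0.05552829]), 'effort': array([ 1.27937725e-03, -4.13334489e+01, -2.32512671e+01,  7.27907941e-02,
        4.22061933e-02, -7.30366764e-05]), 'ee_pos': array([128.0836061 , 560.09010386, 213.2136266 ]), 'ee_rot': array([-1.79909112e+02, -6.11537209e-04,  1.67117536e+02]), 'force': array([-1.0342727 ,  0.63887847,  0.41038039]), 'torque': array([ 0.0209239 ,  0.00117933, -0.01839301]), 'gripper_force': 0.0, 'gripper_width': 91.240876163539}
```

View pics/scene0.png

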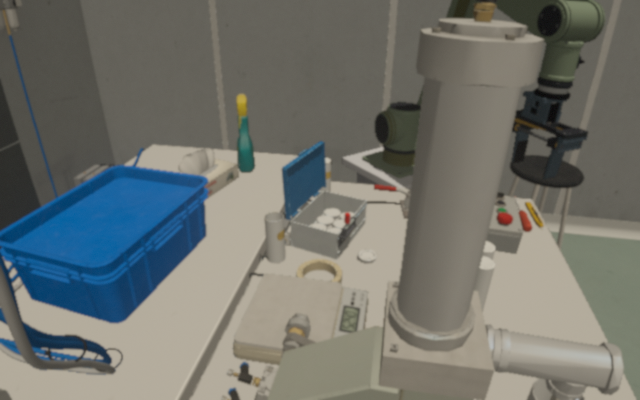

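View pics/top0.png

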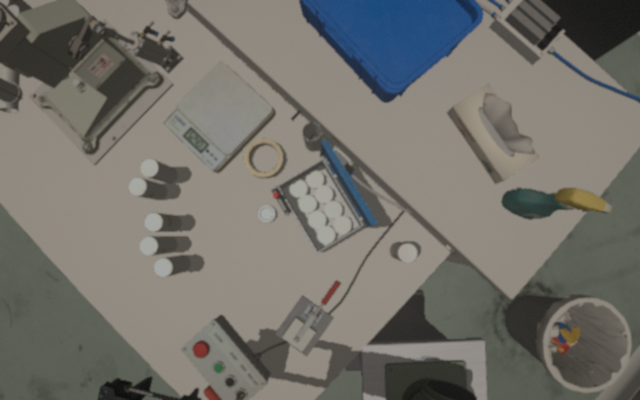

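The scene view shows the box around (330,220), the lid at (305,178) and the knob at (347,217). The top view has the knob near (278,195), the lid edge from (323,143) to (373,223), the open tube at (313,135), the capped tube at (406,252), the roll at (265,158) and the cap at (267,213). Next I'll measure these with colour masks.

Run:
```python
from h import *
t=cv2.imread('pics/top0.png'); s=cv2.imread('pics/scene0.png')
def comps(im,x0,y0,x1,y1,kind):
    h=cv2.cvtColor(im,cv2.COLOR_BGR2HSV)
    m=cv2.inRange(h,(100,120,40),(125,255,255)) if kind=='b' else (cv2.inRange(h,(0,130,70),(8,255,255))|cv2.inRange(h,(172,130,70),(180,255,255)))
    z=np.zeros_like(m); z[y0:y1,x0:x1]=m[y0:y1,x0:x1]
    n,l,st,c=cv2.connectedComponentsWithStats(z)
    for i in range(1,n):
        if st[i,4]>8:
            k=max(cv2.findContours((l==i).astype(np.uint8),0,1)[0],key=len)
            yield st[i],c[i],cv2.approxPolyDP(k,3,True).reshape(-1,2).tolist()
for n,im,kb,bb in(('top',t,(265,180,295,215),(300,130,400,240)),('scene',s,(335,205,360,230),(275,140,332,220))):
    for k,b in(('r',kb),('b',bb)):
        for x in comps(im,*b,k): print(n,k,x)
for nm,u,v,z in(('opentube',313,130,118),('captube',405,250,118),('tape',265,158,24),('cap',267,213,12),('knob',277,195,120),('hingeL',325,150,75),('hingeR',372,222,75)): print(nm,onz('top',u,v,z).round())
a=cv2.resize(t[110:280,230:430],None,fx=4,fy=4)[:600]; cv2.imwrite('pics/tc.png',a[:600,:800])
cv2.imwrite('pics/sc.png',cv2.resize(s[130:280,250:400],None,fx=4,fy=4))
```

```text
top r (array([274, 193,   5,   5,  21], dtype=int32), array([275.95238095, 194.80952381]), [[274, 193], [277, 197]])
top b (array([323, 141,  52,  83, 461], dtype=int32), array([348.69848156, 182.64425163]), [[323, 142], [373, 223], [327, 142]])
scene r (array([346, 213,   3,  10,  28], dtype=int32), array([347.        , 217.82142857]), [[347, 213], [346, 222]])
scene b (array([ 284,  142,   40,   75, 1785], dtype=int32), array([304.18151261, 176.60448179]), [[322, 142], [284, 168], [286, 204], [291, 204], [289, 213], [287, 206], [287, 216], [323, 184]])
opentube [677. 263. 118.]
captube [392.  62. 118.]
tape [633. 392.  24.]
cap [492. 391.  12.]
knob [526. 350. 120.]
hingeL [638. 237.  75.]
hingeR [459. 129.  75.]
```

View pics/tc.png

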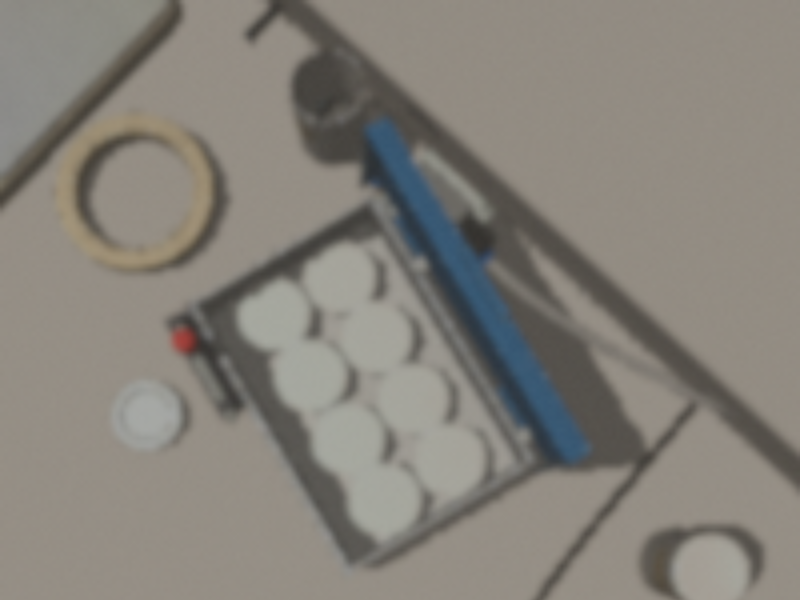

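View pics/sc.png

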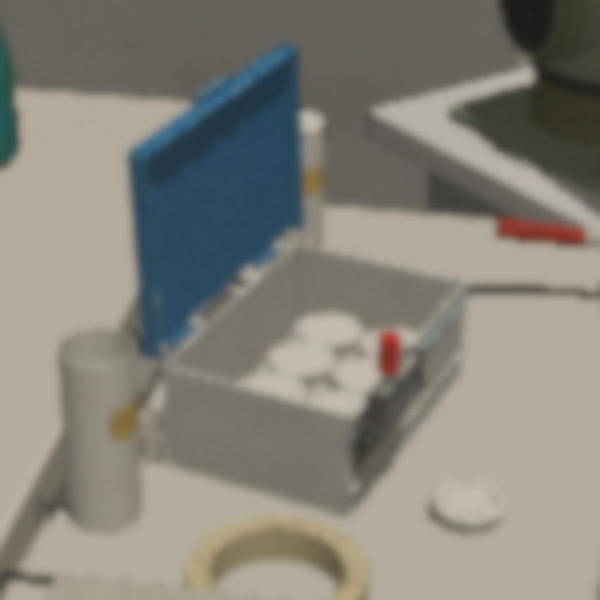

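The zooms show the knob at about (276,195) in the top view and the lid beyond upright. However, the computed box yaw looks to be about -59°, which contradicts the stated ±23°. I'll check the calibration by projecting the base and the TCP, and triangulating the knob.

Run:
```python
from h import *
for n in('scene','top'):
    print(n,camera_info(n))
    for P in((0,0,0),(300,0,0),(0,300,0),(128,560,214),(128,560,400)): print(P,proj(n,P).round())
def tri(a,b):
    o1,d1=ray('top',*a);o2,d2=ray('scene',*b)
    s=np.linalg.lstsq(np.c_[d1,-d2],o2-o1,rcond=None)[0]
    p,q=o1+s[0]*d1,o2+s[1]*d2; return ((p+q)/2).round(1),np.linalg.norm(p-q).round(1)
print('knob',tri((276,195),(347,214)))
print('lidTL',tri((325,142),(284,168)),'lidTR',tri((373,223),(323,142)))
print('cap',tri((267,213),(367,256)))
```

```text
scene {'fx': 419.37511540325335, 'fy': 419.37511540325335, 'cx': 321.29693364573245, 'cy': 203.3559159722162, 'k1': -0.07982709270442391, 'rvec': array([ 0.72934191,  2.35309004, -1.38864259]), 'tvec': array([ 290.25901555, -154.79390762, 1554.81371376])}
(0, 0, 0) [399. 162.]
(300, 0, 0) [334. 181.]
(0, 300, 0) [464. 193.]
(128, 560, 214) [532. 168.]
(128, 560, 400) [552.  91.]
top {'fx': 378.75143940609206, 'fy': 378.75143940609206, 'cx': 322.215797739481, 'cy': 199.8210340364927, 'k1': -0.06406863012055262, 'rvec': array([ 2.13904308, -2.20290012,  0.08036382]), 'tvec': array([262.77431506, 513.09792572, 939.12946173])}
(0, 0, 0) [426. 402.]
(300, 0, 0) [421. 283.]
(0, 300, 0) [308. 405.]
(128, 560, 214) [172. 390.]
(128, 560, 400) [124. 438.]
knob (array([526.8, 352.9, 116.5]), np.float64(0.4))
lidTL (array([624.2, 236. , 214.4]), np.float64(0.7)) lidTR (array([452.7, 144.9, 214.8]), np.float64(2.9))
cap (array([491.4, 392.6,   5.5]), np.float64(2.3))
```

Calibration agrees with the base and gripper positions, and the knob triangulates to z≈116 with a 0.4 mm ray gap. So the box really does sit at a yaw of about -62°. I'll trust the measurement and refine the pose from the rim corners, all at z=75.

Run:
```python
from h import *
t=cv2.imread('pics/top0.png')
P={k:onz('top',230+x/4,110+y/4,75)[:2] for k,(x,y) in dict(FL=(190,305),FR=(355,565),BR=(535,460),BL=(375,200)).items()}
for k in P: print(k,P[k].round(1))
print('front len',np.linalg.norm(P['FL']-P['FR']),'back',np.linalg.norm(P['BL']-P['BR']),'depthL',np.linalg.norm(P['FL']-P['BL']),'depthR',np.linalg.norm(P['FR']-P['BR']),'centre',sum(P.values())/4)
for a,b in(('FR','FL'),('BR','BL')): d=P[a]-P[b]; print('yaw',np.degrees(np.arctan2(*(-d)[::-1]))-90)
for n,yaw,o in(('a',-62,(493,250)),):
    print('rotated knob check')
k=onz('top',275.95,194.8,116)[:2]
yaw=np.radians(-62); x=np.array([np.cos(yaw),np.sin(yaw)]);y=np.array([-x[1],x[0]])
c=sum(P.values())/4
print('knob rel centre',(k-c)@x,(k-c)@y, 'tubes')
for nm,u,v,z in(('open',312.5,131,118),('capped',407.5,252,118),('cap',267,213,12),('tape',264.5,158,24)):
    q=onz('top',u,v,z)[:2]; print(nm,q.round(),((q-c)@x).round(),((q-c)@y).round())
s0=cv2.imread('pics/scene0.png')
```

```text
FL [552.4 354.3]
FR [393.5 258.8]
BR [452.7 149.4]
BL [613.2 240.5]
front len 185.39694720597691 back 184.4962582729839 depthL 129.03814484554067 depthR 124.42408070092436 centre [502.94873322 250.73537448]
yaw -59.00031438047979
yaw -60.42085903510356
rotated knob check
knob rel centre -78.73435769583102 69.59757473095273 tubes
open [674. 265.] 68.0 158.0
capped [388.  56.] 117.0 -193.0
cap [492. 391.] -129.0 56.0
tape [633. 393.] -65.0 182.0
```

The pose is now consistent: origin about (499,250), yaw about -60°, hinge about (535,188), lid near 90°, and knob measured directly at (527,353). I'll close the fingers, lift, and go behind the lid.

Call:
move_arm(motion=[[0, [0, 0, 1], [0, 0, 0]], [0, [0, 0, 1], [0, 0, 0]], [0, [0, 0, 1], [0, 0, 0]], [0, [0, 0, 1], [0, 0, 0]], [0, [0, 0, 1], [0, 0, 0]], [0, [1, -1, 0], [0, 0, -1]], [0, [1, -1, 0], [0, 0, -1]], [0, [1, -1, 0], [0, 0, -1]], [0, [1, -1, 0], [0, 0, -1]], [0, [1, -1, 0], [0, 0, -1]], [0, [1, -1, 0], [0, 0, -1]], [0, [1, -1, 0], [0, 0, -1]], [0, [1, -1, 0], [0, 0, -1]], [0, [1, -1, 0], [0, 0, -1]], [0, [1, -1, 0], [0, 0, -1]], [0, [1, -1, 0], [0, 0, -1]], [0, [1, -1, 0], [0, 0, -0.5]], [0, [1, -1, 0], [0, 0, 0]], [0, [1, -1, 0], [0, 0, 0]], [0, [0, 0, 0], [0, 0, 0]]], grip_force=20)

```text
time_s: 1.77
ee_pos: [481.7, 206.3, 337.9]
ee_rot: [-179.9, 0.2, 120.8]
force: [0.4, -0.8, -1.0]
gripper_width: 0.3
gripper_force: 0.0
```

Call:
move_arm(motion=[[0, [0.9, -0.8, 0], [0, 0, 0]], [0, [0.9, -0.8, 0], [0, 0, 0]], [0, [0.9, -0.8, 0], [0, 0, 0]], [0, [0.9, -0.8, 0], [0, 0, 0]], [0, [0, 0, -1], [0, 0, 0]], [0, [0, 0, -1], [0, 0, 0]], [0, [0, 0, -1], [0, 0, 0]], [0, [0, 0, -1], [0, 0, 0]], [0, [0, 0, -1], [0, 0, 0]], [0, [0, 0, -0.9], [0, 0, 0]], [0, [0, 0, 0], [0, 0, 0]], [0, [0, 0, 0], [0, 0, 0]]])

```text
time_s: 2.77
ee_pos: [567.3, 130.9, 190.6]
ee_rot: [-179.8, -0.1, 121.1]
force: [-0.0, 1.2, 0.9]
gripper_width: 0.8
gripper_force: 0.0
```

Run:
```python
from h import *
s=snap('scene','s1.png')
cv2.imwrite('pics/s1c.png',cv2.resize(s[80:280,230:430],None,fx=3,fy=3)); print(state()['ee_pos'],state()['force'])
```

```text
[568.42133317 131.02037606 192.17953606] [-0.70836673  0.22672047  0.16067926]
```

View pics/s1c.png

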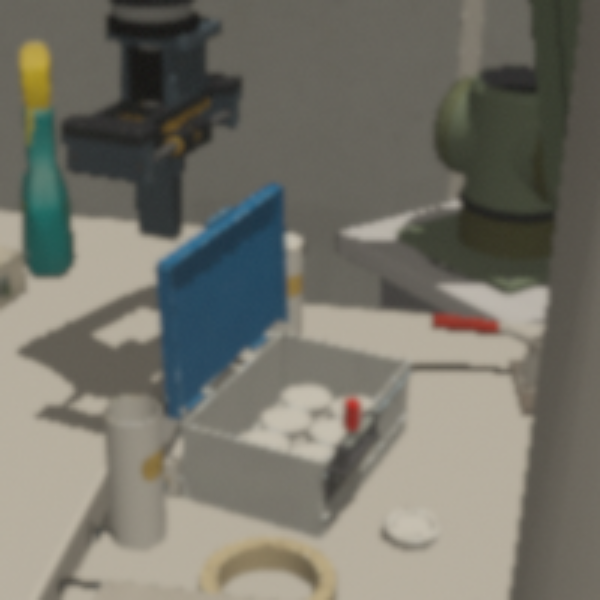

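The fingertips at crop (160,232) are clear behind the lid and roughly in line with its middle. Next comes the gentle arc push from 90° to about 45°.

Call:
move_arm(motion=[[0, [-0.16, 0.27, 0], [0, 0, 0]], [0, [-0.16, 0.27, 0], [0, 0, 0]], [0, [-0.16, 0.27, 0], [0, 0, 0]], [0, [-0.16, 0.27, 0], [0, 0, 0]], [0, [-0.16, 0.27, 0], [0, 0, 0]], [0, [-0.16, 0.27, 0], [0, 0, 0]], [0, [-0.15, 0.26, -0.03], [0, 0, 0]], [0, [-0.15, 0.26, -0.03], [0, 0, 0]], [0, [-0.15, 0.26, -0.03], [0, 0, 0]], [0, [-0.15, 0.26, -0.03], [0, 0, 0]], [0, [-0.14, 0.24, -0.11], [0, 0, 0]], [0, [-0.14, 0.24, -0.11], [0, 0, 0]], [0, [-0.14, 0.24, -0.11], [0, 0, 0]], [0, [-0.14, 0.24, -0.11], [0, 0, 0]], [0, [-0.12, 0.21, -0.18], [0, 0, 0]], [0, [-0.12, 0.21, -0.18], [0, 0, 0]], [0, [-0.12, 0.21, -0.18], [0, 0, 0]], [0, [-0.12, 0.21, -0.18], [0, 0, 0]], [0, [0, 0, 0], [0, 0, 0]]])

```text
time_s: 4.4
ee_pos: [501.8, 242.7, 158.1]
ee_rot: [-179.9, -0.1, 121.2]
force: [-0.0, -0.5, 0.1]
gripper_width: 0.3
gripper_force: 0.0
```

Run:
```python
from h import *
s=snap('scene','s2.png')
cv2.imwrite('pics/s2c.png',cv2.resize(s[80:280,230:430],None,fx=3,fy=3)); print(state()['ee_pos'],state()['force'])
```

```text
[502.24906289 242.37513542 158.61322707] [ 0.43296905 -0.65151707 -0.38406674]
```

View pics/s2c.png

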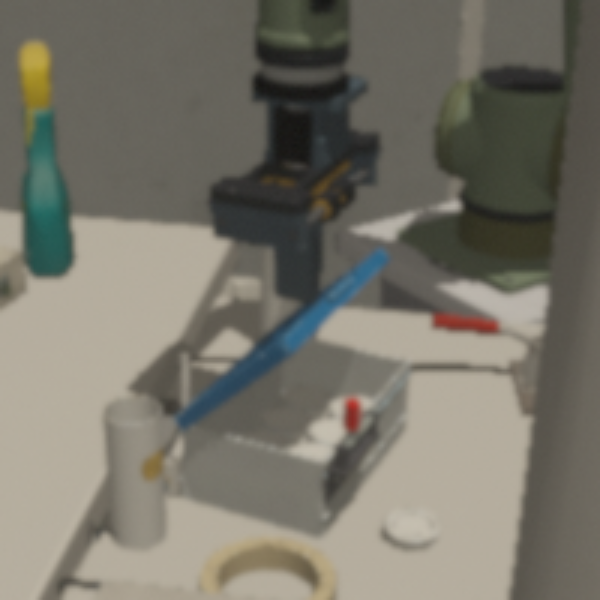

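The lid now leans at about 45°, with the fingertip behind it at crop (300,295) and nothing else moved. I'll continue the arc to shut, then add a slight press.

Call:
move_arm(motion=[[0, [-0.09, 0.16, -0.23], [0, 0, 0]], [0, [-0.09, 0.16, -0.23], [0, 0, 0]], [0, [-0.09, 0.16, -0.23], [0, 0, 0]], [0, [-0.09, 0.16, -0.23], [0, 0, 0]], [0, [-0.06, 0.1, -0.27], [0, 0, 0]], [0, [-0.06, 0.1, -0.27], [0, 0, 0]], [0, [-0.06, 0.1, -0.27], [0, 0, 0]], [0, [-0.06, 0.1, -0.27], [0, 0, 0]], [0, [-0.02, 0.04, -0.28], [0, 0, 0]], [0, [-0.02, 0.04, -0.28], [0, 0, 0]], [0, [-0.02, 0.04, -0.28], [0, 0, 0]], [0, [-0.02, 0.04, -0.28], [0, 0, 0]], [0, [0, 0, -0.06], [0, 0, 0]], [0, [0, 0, -0.04], [0, 0, 0]], [0, [0, 0, 0], [0, 0, 0]], [0, [0, 0, 0], [0, 0, 0]]])

```text
time_s: 5.78
ee_pos: [486.5, 272.1, 79.1]
ee_rot: [180.0, 0.0, 121.1]
force: [0.1, -1.1, 0.1]
gripper_width: -0.0
gripper_force: 0.0
```

Call:
move_arm(motion=[[0, [0, 0, -0.04], [0, 0, 0]], [0, [0, 0, -0.04], [0, 0, 0]], [0, [0, 0, 0], [0, 0, 0]], [0, [0, 0, 0], [0, 0, 0]]])

```text
time_s: 6.12
ee_pos: [486.7, 272.2, 78.3]
ee_rot: [179.9, 0.0, 121.1]
force: [-1.3, -1.3, 7.1]
gripper_width: 0.2
gripper_force: 3.3
```

The upward reaction is 7 N at z≈78, so the lid is on its stop. I'll press slightly more, lift, and go beside the knob on its +y side.

Call:
move_arm(motion=[[0, [0, 0, -0.04], [0, 0, 0]], [0, [0, 0, 0], [0, 0, 0]], [0, [0, 0, 0.5], [0, 0, 0]], [0, [0, 0, 1], [0, 0, 0]], [0, [0, 0, 1], [0, 0, 0]], [0, [0, 0, 1], [0, 0, 0]], [0, [0.75, 1, 0], [0, 0, 0]], [0, [0.75, 1, 0], [0, 0, 0]], [0, [0.75, 1, 0], [0, 0, 0]], [0, [0.75, 1, 0], [0, 0, 0]], [0, [0, 0, 0], [0, 0, 0]], [0, [0, 0, 0], [0, 0, 0]]])

```text
time_s: 7.12
ee_pos: [561.5, 372.8, 162.6]
ee_rot: [-180.0, 0.0, 121.2]
force: [-1.0, -0.0, 0.1]
gripper_width: 0.5
gripper_force: 0.0
```

Run:
```python
from h import *
t=snap('top','t3.png');s=snap('scene','s3.png')
a=np.hstack([cv2.resize(t[120:270,230:380],None,fx=2.6,fy=2.6),cv2.resize(s[130:280,250:400],None,fx=2.6,fy=2.6)])
cv2.imwrite('pics/c3.png',a); print(state()['ee_pos'],state()['force'])
b=cv2.inRange(cv2.cvtColor(t,cv2.COLOR_BGR2HSV),(100,120,40),(125,255,255)); b[:130]=0;b[260:]=0;b[:,:250]=0;b[:,400:]=0
k=max(cv2.findContours(b,0,1)[0],key=cv2.contourArea)
r=cv2.boxPoints(cv2.minAreaRect(k)); P=[onz('top',*p,78)[:2] for p in r]; print(np.round(P,0)); print([round(np.linalg.norm(P[i]-P[i-1])) for i in range(4)])
```

```text
[560.54730755 371.35590772 163.1010564 ] [ 0.33310963 -0.32654433 -0.41203917]
[[515. 247.]
 [545. 208.]
 [466. 147.]
 [436. 186.]]
[100, 49, 100, 49]
```

View pics/c3.png

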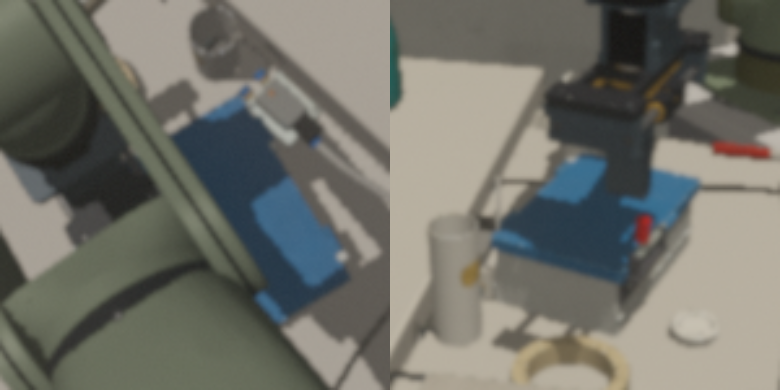

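Lid is lying level and shut. The fingertip at crop (630,192) needs a check against its expected projection before descending.

Run:
```python
from h import *
for P in((561,371,163),(487,272,163),(527,353,120),(562,373,102)): print(P,proj('scene',P).round(1))
# lid shut corners expected
x=np.array([.5,-.866]);y=np.array([.866,.5]);O=np.array([499,250])
for a,b in((-68,99),(-68,-99),(72,99),(72,-99)):
    q=O+a*x+b*y; p=proj('scene',(*q,78)); print(a,b,p.round(),((p-[250,130])*2.6+[390,0]).round())
```

```text
(561, 371, 163) [340.5 203.6]
(487, 272, 163) [340.3 179.5]
(527, 353, 120) [346.9 212.8]
(562, 373, 102) [339.9 227.5]
-68 99 [340. 232.] [623. 265.]
-68 -99 [368. 197.] [697. 173.]
72 99 [287. 219.] [487. 230.]
72 -99 [322. 187.] [576. 147.]
```

The projections match the image. Now descend beside the knob and push along the box's -y.

Call:
move_arm(motion=[[0, [0, 0, -0.8], [0, 0, 0]], [0, [0, 0, -0.8], [0, 0, 0]], [0, [0, 0, -0.8], [0, 0, 0]], [0, [0, 0, 0], [0, 0, 0]], [0, [-0.21, -0.12, 0], [0, 0, 0]], [0, [-0.21, -0.12, 0], [0, 0, 0]], [0, [-0.21, -0.12, 0], [0, 0, 0]], [0, [-0.21, -0.12, 0], [0, 0, 0]], [0, [-0.21, -0.12, 0], [0, 0, 0]], [0, [-0.21, -0.12, 0], [0, 0, 0]], [0, [-0.21, -0.12, 0], [0, 0, 0]], [0, [-0.21, -0.12, 0], [0, 0, 0]], [0, [0, 0, 0], [0, 0, 0]], [0, [0, 0, 0], [0, 0, 0]]])

```text
time_s: 8.38
ee_pos: [518.2, 347.5, 103.2]
ee_rot: [-179.9, 0.0, 121.1]
force: [-0.3, 0.5, -0.8]
gripper_width: 0.3
gripper_force: 0.0
```

Call:
move_arm(motion=[[0, [-0.1, -0.06, 0], [0, 0, 0]], [0, [-0.1, -0.06, 0], [0, 0, 0]], [0, [0, 0, 0], [0, 0, 0]], [0, [0, 0, 0], [0, 0, 0]]])

```text
time_s: 8.72
ee_pos: [515.3, 345.8, 103.4]
ee_rot: [179.8, -0.0, 121.1]
force: [4.6, 2.8, -2.1]
gripper_width: 0.4
gripper_force: 2.4
```

Call:
move_arm(motion=[[0, [-0.07, -0.04, 0], [0, 0, 0]], [0, [-0.07, -0.04, 0], [0, 0, 0]], [0, [0, 0, 0], [0, 0, 0]], [0, [0, 0, 0], [0, 0, 0]]])

```text
time_s: 9.05
ee_pos: [515.0, 345.6, 103.7]
ee_rot: [179.4, -0.0, 121.1]
force: [11.3, 6.2, -6.0]
gripper_width: 0.2
gripper_force: 6.0
```

The bolt has stopped: 13 N and no further motion. I'll back off, lift clear and verify by picture.

Call:
move_arm(motion=[[0, [0.35, 0.2, 0], [0, 0, 0]], [0, [0.7, 0.4, 0], [0, 0, 0]], [0, [0.7, 0.4, 0], [0, 0, 0]], [0, [0, 0, 1], [0, 0, 0]], [0, [0, 0, 1], [0, 0, 0]], [0, [0, 0, 1], [0, 0, 0]], [0, [0, 0, 1], [0, 0, 0]], [0, [0, 0, 1], [0, 0, 0]], [0, [0, 0, 1], [0, 0, 0]], [0, [-1, 0.6, 0], [0, 0, 0]], [0, [-1, 0.6, 0], [0, 0, 0]], [0, [-1, 0.6, 0], [0, 0, 0]], [0, [-1, 0.6, 0], [0, 0, 0]], [0, [-1, 0.6, 0], [0, 0, 0]], [0, [-1, 0.6, 0], [0, 0, 0]], [0, [-1, 0.6, 0], [0, 0, 0]], [0, [-1, 0.6, 0], [0, 0, 0]], [0, [-1, 0.6, 0], [0, 0, 0]], [0, [-1, 0.6, 0], [0, 0, 0]], [0, [0, 0, 0], [0, 0, 0]]])

```text
time_s: 10.72
ee_pos: [299.6, 519.3, 252.8]
ee_rot: [-179.8, -0.1, 121.4]
force: [0.1, 0.6, 0.7]
gripper_width: 0.6
gripper_force: 0.0
```

Run:
```python
from h import *
t=snap('top','t4.png');s=snap('scene','s4.png')
a=np.hstack([cv2.resize(t[120:270,230:380],None,fx=2.6,fy=2.6),cv2.resize(s[130:280,250:400],None,fx=2.6,fy=2.6)])
cv2.imwrite('pics/c4.png',a); print(state()['ee_pos'],state()['force'])
C={}
for n,im,(x0,y0,x1,y1) in(('top',t,(265,180,310,235)),('scene',s,(330,190,372,235))):
    h=cv2.cvtColor(im,cv2.COLOR_BGR2HSV); m=cv2.inRange(h,(0,130,70),(8,255,255))|cv2.inRange(h,(172,130,70),(180,255,255))
    v,u=np.nonzero(m[y0:y1,x0:x1]); C[n]=(u.mean()+x0,v.mean()+y0); print(n,len(u),C[n],v.min()+y0 if len(v) else 0)
k=onz('top',*C['top'],116)[:2]; k0=onz('top',275.95,194.81,116)[:2]; print(k,k0,k-k0,np.linalg.norm(k-k0))
for tr in(30,35,40): print(tr,proj('scene',(*(k0-tr*np.array([.866,.5])),108)))
```

```text
[303.24815214 517.65012233 252.9241164 ] [-0.10409736  0.04195326 -0.09094911]
top 16 (np.float64(282.75), np.float64(206.4375)) 205
scene 35 (np.float64(352.2857142857143), np.float64(211.28571428571428)) 207
[500.06061547 337.72875379] [527.41301456 352.92818691] [-27.35239909 -15.19943312] 31.291796100234585
30 [351.28865194 211.50420346]
35 [352.05339092 210.57858577]
40 [352.81208001 209.66023308]
```

View pics/c4.png

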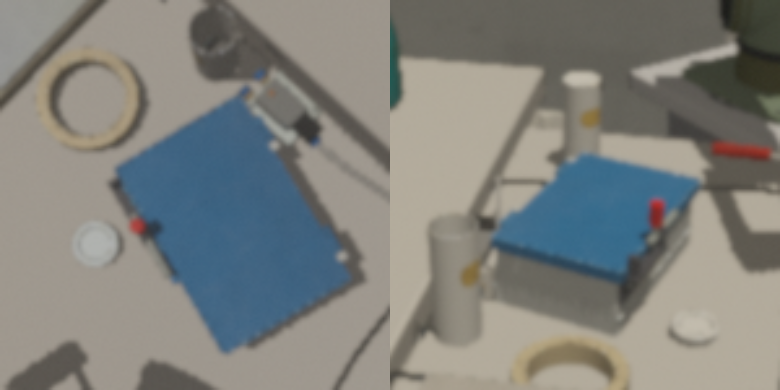

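The lid is flat and shut, and the knob has moved to top crop (137,226). Knob displacement reads about 31–35 mm, so I'll check it against the now clean lid rectangle, where home should be y=+38 and x=-74.5.

Run:
```python
from h import *
t=cv2.imread('pics/t4.png')
b=cv2.inRange(cv2.cvtColor(t,cv2.COLOR_BGR2HSV),(98,90,40),(125,255,255)); b[:130]=0;b[265:]=0;b[:,:260]=0;b[:,390:]=0
b=cv2.morphologyEx(b,cv2.MORPH_OPEN,np.ones((5,5)))
k=max(cv2.findContours(b,0,1)[0],key=cv2.contourArea).reshape(-1,2)
W=np.array([onz('top',*p,78)[:2] for p in k],np.float32)
(c,sz,an)=cv2.minAreaRect(W); print('lid centre',c,sz,an)
r=cv2.boxPoints((c,sz,an)); print(r.round())
for yaw in(-59,-60,-61,-62):
    a=np.radians(yaw);x=np.array([np.cos(a),np.sin(a)]);y=np.array([-x[1],x[0]])
    px=W@x;py=W@y
    ym=(np.percentile(py,1)+np.percentile(py,99))/2
    print(yaw,'w',np.ptp(py),'d',np.ptp(px),[(((kk@y)-ym).round(1),(kk@x-px.max()).round(1)) for kk in(onz('top',282.75,206.44,118)[:2],onz('top',275.95,194.81,118)[:2])])
```

```text
lid centre (502.6462097167969, 254.65365600585938) (198.0602569580078, 144.22193908691406) 29.915103912353516
[[381. 268.]
 [453. 143.]
 [624. 242.]
 [553. 367.]]
-59 w 200.05425587231383 d 144.74139963247768 [(np.float64(40.3), np.float64(-144.8)), (np.float64(71.5), np.float64(-143.7))]
-60 w 198.1759460902909 d 144.1568269654053 [(np.float64(39.0), np.float64(-145.1)), (np.float64(70.2), np.float64(-144.6))]
-61 w 198.11463111329834 d 144.9036958466168 [(np.float64(37.8), np.float64(-146.8)), (np.float64(69.0), np.float64(-146.9))]
-62 w 198.91859241677514 d 145.60642565835983 [(np.float64(36.5), np.float64(-148.5)), (np.float64(67.7), np.float64(-149.1))]
```

The lid measures 198.2 mm wide at yaw -60° (198 expected). The knob sits at y≈39 mm, where home is 38, and it stopped hard at 13 N. The cap, the roll and the tubes are at the same pixels as before, and the arm is clear, so I'm handing in.

```bash
python3 -c "
from workcell import *
print(job_done())"
```

```text
the job is handed in; nothing more can be done
None
```

The lid is shut and the bolt is pushed home to its stop (knob at y≈39 mm against 38 nominal), with the tubes, cap and tape roll as they stood in the images and the job handed in at about 11 s; the box's measured yaw was about -60°, not within the stated 0.4 rad, and the knob seemed to start about 7 mm short of fully drawn back.

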